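Push the spent cartridges out of the filter block

TASK

Clear the spent cartridges out of the filter block: slide the catch tray under it, and squeeze the two side buttons of the cover together to lift the cover off and set it down flat on the bench. With the push-out rod drive every cartridge down through its bore until it drops out below into the tray, then put the rod back in its stand and pull the tray, with all the cartridges in it, out in front until it is clear of the block. Do not knock over the dropper bottle or the beaker.

Things in the scene. Friction and masses are not known exactly. Their poses are not given: they have to be found in the camera images.
- block: Aluminium filter block: plate 60 mm deep (x), 226 wide (y), z 105 to 155 mm above the bench, on a back wall (inner face 68 mm behind the bores) and two side legs (inner faces 105 mm either side of the middle, not forward of the bores); open to the front. Origin: on the bench below the middle of the row of bores; x points to the back wall (away from the robot), y left along the row.
- cover: Grey plastic cover, 56 (x) x 186 (y) mm, 0.25 kg, latched on the plate by hooks on a small keeper. Skirt 23 mm; a latch housing in its middle, to 60 mm, has a black spring button on either y side. Only with both squeezed fully in does it lift off, straight up, and it can be carried so; released, they spring out. Origin: centre of the skirt's lower edge, on which it also stands on the bench.
- cover_grip (a point): point midway between the two button pads, 43 mm above the cover's origin. Pads 22 mm wide (x), 26 mm high, outer faces 50 mm apart along y, 39 mm when both are fully in (about 5 N each)
- button_left (a joint): inward travel of the button at the cover's +y side, m: 0 out, 0.0055 fully in; the hook is free from about 0.004
- button_right (a joint): the same of the button at the cover's -y side
- tray: Loose steel catch tray, outside 128 (x) x 192 (y) x 40 mm high, walls and floor 4 mm, 0.4 kg. Origin: centre of the underside; x from its grip plate to the tray. At the start in front of the block, turned and shifted a little; it slides on the bench under the plate from the front until its origin is below the row of bores, 4 mm before it meets the back wall.
- tray_grip (a point): middle of the tray's upright grip plate (8 mm thick along the tray's y, 40 mm along x, top edge 70 mm above the bench), 105 mm in front of the tray's origin, 50 mm up
- rod: Push-out rod, 146 mm long, 0.15 kg, round: steel shaft 14 mm thick and 80 mm long, collar 32 mm wide and 6 mm thick, then a black handle 22 mm thick and 60 mm long at the top, its middle 118 mm above the tip. Origin: the tip (lower end of the shaft); z up along the rod to the handle. At the start upright in its stand.
- rod_stand: Fixed stand of the rod at the right: 50 mm square block, 90 mm high, on an 85 mm base, with a vertical hole of 19 mm in which the shaft hangs by its collar (tip then 10 mm above the bench). Origin: centre of its underside.
- stand_mouth (a point): centre of the mouth of the stand's hole, on its top face, 90 mm above the bench
- bore_1 (a point): centre of the upper mouth of a bore through the plate, 27.5 mm wide and 50 mm long, at y = -70 mm of the block (cartridge_1's bore)
- cartridge_1: Spent white filter cartridge, 26 mm thick, 60 long, tapered to 18 over the lowest 12 mm; may be absent (then None). Origin: centre of the lower end, z to its flat top. At the start upright in its bore, top 14 mm above the plate, held by spring plungers 6 mm above the bore's lower end: 6 to 15 N to push; it drops only once its top has passed them, with the rod's tip some 50 mm below the plate top.
- cartridge_1_mid (a point): centre of cartridge_1, 30 mm from either end
- bore_2 (a point): centre of the upper mouth of a bore through the plate, 27.5 mm wide and 50 mm long, at y = -34 mm of the block (cartridge_2's bore)
- cartridge_2: Spent white filter cartridge, 26 mm thick, 60 long, tapered to 18 over the lowest 12 mm; may be absent (then None). Origin: centre of the lower end, z to its flat top. At the start upright in its bore, top 14 mm above the plate, held by spring plungers 6 mm above the bore's lower end: 6 to 15 N to push; it drops only once its top has passed them, with the rod's tip some 50 mm below the plate top.
- cartridge_2_mid (a point): centre of cartridge_2, 30 mm from either end
- bore_3 (a point): centre of the upper mouth of a bore through the plate, 27.5 mm wide and 50 mm long, at y = 34 mm of the block (cartridge_3's bore)
- cartridge_3: Spent white filter cartridge, 26 mm thick, 60 long, tapered to 18 over the lowest 12 mm; may be absent (then None). Origin: centre of the lower end, z to its flat top. At the start upright in its bore, top 14 mm above the plate, held by spring plungers 6 mm above the bore's lower end: 6 to 15 N to push; it drops only once its top has passed them, with the rod's tip some 50 mm below the plate top.
- cartridge_3_mid (a point): centre of cartridge_3, 30 mm from either end
- bore_4 (a point): centre of the upper mouth of a bore through the plate, 27.5 mm wide and 50 mm long, at y = 70 mm of the block (cartridge_4's bore)
- cartridge_4: Spent white filter cartridge, 26 mm thick, 60 long, tapered to 18 over the lowest 12 mm; may be absent (then None). Origin: centre of the lower end, z to its flat top. At the start upright in its bore, top 14 mm above the plate, held by spring plungers 6 mm above the bore's lower end: 6 to 15 N to push; it drops only once its top has passed them, with the rod's tip some 50 mm below the plate top.
- cartridge_4_mid (a point): centre of cartridge_4, 30 mm from either end
- dropper_bottle: Amber dropper bottle with black bulb, 33 mm wide, 106 mm tall, standing right of the block; leave it standing. Origin: centre of its underside.
- beaker: Glass beaker, 54 mm wide, 68 mm tall, near the bench's front edge at the left; leave it standing. Between it and the back, left of the block, the bench is clear for the cover (from about x = 0.46 to 0.68 m, y = 0.26 to 0.36 m). Origin: centre of its underside.

How it is judged (in metres and radians):
On the way, in this order (a step that is already met when the one before it is completed fails the run):
1. the tray is under all the bores and the cover stands flat on the bench (height (world z) of cover below 0.012 m and angle between cover's own z axis and vertical below 0.15 rad and x of tray in the frame of block between -0.045 and 0.045 m and y of tray in the frame of block between -0.02 and 0.02 m), for 0.2 s.
2. the rod's tip has been driven at least 30 mm down a bore (((horizontal distance between rod and bore_1 below 0.008 m and z of rod in the frame of bore_1 below -0.03 m) or (horizontal distance between rod and bore_2 below 0.008 m and z of rod in the frame of bore_2 below -0.03 m) or (horizontal distance between rod and bore_3 below 0.008 m and z of rod in the frame of bore_3 below -0.03 m) or (horizontal distance between rod and bore_4 below 0.008 m and z of rod in the frame of bore_4 below -0.03 m))), for 0.05 s.
3. every cartridge has dropped out into the tray (x of cartridge_1_mid in the frame of tray between -0.062 and 0.062 m and y of cartridge_1_mid in the frame of tray between -0.094 and 0.094 m and z of each of cartridge_1_mid, cartridge_2_mid, cartridge_3_mid, cartridge_4_mid in the frame of tray below 0.075 m and x of cartridge_2_mid in the frame of tray between -0.062 and 0.062 m and y of cartridge_2_mid in the frame of tray between -0.094 and 0.094 m and x of cartridge_3_mid in the frame of tray between -0.062 and 0.062 m and y of cartridge_3_mid in the frame of tray between -0.094 and 0.094 m and x of cartridge_4_mid in the frame of tray between -0.062 and 0.062 m and y of cartridge_4_mid in the frame of tray between -0.094 and 0.094 m), for 0.2 s.
At the end, for the whole second after the job is handed in: Every cartridge is in the tray; the tray stands at rest, its origin over 90 mm in front of the row of bores; the rod hangs upright in its stand (tip within 6 mm of the axis, collar within 6 mm of the mouth); the cover stands flat on the bench (all of step 3 and height (world z) of cover below 0.012 m and angle between cover's own z axis and vertical below 0.15 rad and x of tray in the frame of block below -0.09 m and height (world z) of tray below 0.01 m and angle between each of tray, rod's own z axis and vertical below 0.1 rad and linear speed of tray below 0.01 m/s and horizontal distance between rod and stand_mouth below 0.006 m and z of rod in the frame of stand_mouth below -0.074 m); the robot touches nothing.
It fails at once if the dropper bottle is knocked over (angle between dropper_bottle's own z axis and vertical above 0.7 rad).
It fails at once if the beaker is knocked over (angle between beaker's own z axis and vertical above 0.7 rad).
Of cartridge_1, cartridge_2, cartridge_3, cartridge_4 only 2 to 4 are there at a start; the rules pass over those that are not, and their reading is None.
At some moment in a run one of tray may be knocked a few centimetres aside while the robot is not near it.
It also fails if it takes over 210 s, if anything falls off the work surface, if the arm or the gripper's body presses on something with over 40 N, if the wrist force passes 120 N, or if a joint passes its speed limit or range.

ROBOT

A 6-joint arm with a two-finger parallel gripper is mounted at the origin on a cart in front of the work surface, level with it; the furniture and walls round the work are solid. World frame = base frame: x ahead of the robot, y to its left, z up, the work surface at z = 0. Lengths are in mm, angles in rad, forces in N, time in s.
With the tool pointing down it reaches from about 275 to 750 mm from the base axis. Payload 10.2 kg.
Tool frame: the origin (TCP) lies at the very end of the fingers, on their centre line; the grasp point (between the pads) lies 19 mm behind it; z points along the fingers, y is the line along which they close (so a half turn about z gives the same grasp; the last joint's range is limited). The gripper opens to 85 mm and grips with 20 to 120 N. Pads are 22 mm wide; open, the fingers measure 114 mm over their backs; the gripper's body (76 mm by 85 mm) begins 54 mm behind the grasp point. The pads swing forward as they close: fully open they stand 13 mm farther back than shut.
Start: joints at [-1.481, 0.313, 1.498, -0, 1.331, -0.223], TCP at [161.542, -499.535, 231.294] pointing down, gripper open.
Joint ranges: [-2.94, 2.94], [-0.97, 2.17], [0.19, 2.56], [-1.23, 4.37], [0.02, 3.11], [-2.88, 2.88]. Speed limits (rad/s): [2.39, 2.39, 3.01, 3.14, 3.14, 3.14].

INTERFACE

Orientations are given as a unit quaternion [w, x, y, z].
In Python, from rig import ctrl gives the robot as it stands.
- The arm moves only by the tool step_arm, never from a script. Its argument "increments" is a list of rows, each a list of 3 entries, a list of its own where there are three numbers: the shift along the tool's x, y, z in cm, then the turn, a rotation vector about the tool's x, y, z in degrees, then the opening in per cent of the stroke, from 0 (shut) to 100 (fully open). A call has 1 to 8 rows; each row is the pose to reach, as a shift and turn from the pose commanded when the call began, along the tool's axes at that moment; what a row does not reach only later rows make up. A row lasts 1/8 s, in which the tool goes at most 62.5 mm and 10.7 degrees, less where a joint would pass 70% of its speed; a pose out of reach is approached as far as the arm can. A call with a gripper value outside its range is refused whole. The fingers move at their own pace and stop on an object; "squeeze" is the grip in N (left out, the last holds). Time passes only in rows, so rows that repeat a pose let the fingers close. It gives the time, the measured TCP pose, the force, the opening and the grip force at its end, in the units of the state.
- ctrl.sense(): the state, without advancing time (a new reading comes with each control period).
- ctrl.capture(name): name is "side" or "top"; returns a dict with "img" (420x560x3 uint8, red, green, blue), "fx", "fy", "cx", "cy" (pixels), "extrinsics" (4x4, takes a point from camera to world coordinates). Camera axes: x right, y down, z forward; pixel columns grow to the right and rows downward; lengths in mm; the calibration is good to about 2 mm. A picture is of the moment at which its call begins. There is no depth.
- ctrl.finish_job(): hands the job in; it is judged then, once.
The state is a dict: "time_s": time; "joints": joint angles; "dq": joint speeds; "tau": joint torques, N m; "eef_pos": TCP position; "ee_rot": TCP orientation; "force": force on the tool from outside, world axes, zero at the start; "wrist_torque": the same for the moment, N m; "grip_width": opening from 0.0 (shut) to 1.0 (fully open); "grip_force": force on a finger pad.
Only numpy, scipy, OpenCV 4.12 (cv2) and the standard library are available. Lean on these libraries where they do the work, as an engineer would, in place of code of your own. Each camera call takes 0.05 s, during which the arm holds its last target. There are 200 camera calls.

## Working session

There is one attempt and no reset: what is moved stays moved. The work goes in short steps, Python scripts to look and compute and a tool call to move; the robot and the scene stay as the last step left them, time stands still between calls to the robot, and variables do not carry over. Pictures are saved under pics/ and viewed, at most 18 in all, crops included, and the job is handed in when it is done.

Besides the shell and the picture viewer there is one more tool, called after "Request:" as name([rows], argument=value, ...), one row to a line, values as JSON. step_arm: Moves the arm, as the interface text tells. Its arguments: {"type":"object","properties":{"increments":{"type":"array"},"squeeze":{"type":"number"}},"required":["increments"]}

```bash
mkdir -p pics; ls
cat > h.py <<'E'
from rig import ctrl
import numpy as np, cv2
from scipy.spatial.transform import Rotation as R
def cap(n,f=None):
    c=ctrl.capture(n)
    if f: cv2.imwrite('pics/'+f,c['img'][:,:,::-1])
    return c
def ray(c,u,v,z):
    E=np.array(c['extrinsics']);d=E[:3,:3]@[(u-c['cx'])/c['fx'],(v-c['cy'])/c['fy'],1];o=E[:3,3]
    return o+d*(z-o[2])/d[2]
def proj(c,p):
    E=np.array(c['extrinsics']);q=E[:3,:3].T@(np.array(p,float)-E[:3,3])
    return np.array([c['fx']*q[0]/q[2]+c['cx'],c['fy']*q[1]/q[2]+c['cy']])
def pose():
    s=ctrl.sense();q=s['ee_rot'];return np.array(s['eef_pos']),R.from_quat([q[1],q[2],q[3],q[0]]),s
def to(p,yaw=None):
    """shift (cm, tool axes) to world TCP p; turn (deg rotvec, tool axes) to tool-down with tool y at world angle yaw"""
    e,r,s=pose();sh=r.inv().apply(np.array(p,float)-e)/10
    t=np.zeros(3)
    if yaw is not None:
        y=np.radians(yaw);Y=np.array([np.cos(y),np.sin(y),0]);Z=np.array([0,0,-1.]);X=np.cross(Y,Z)
        best=[]
        for k in(1,-1):
            T=R.from_matrix(np.c_[k*X,k*Y,Z]);best.append((r.inv()*T).as_rotvec(degrees=True))
        t=min(best,key=np.linalg.norm)
    return sh.round(2).tolist(),t.round(2).tolist()
E
python3 - <<'E'
from h import *
for n in('top','side'):
    c=cap(n,n+'0.png');print(n,c['fx'],c['cx'],c['cy'],np.array(c['extrinsics']).round(3).tolist())
e,r,s=pose();print(e,r.as_matrix().round(3).tolist(),s)
E
```

```text
pics
top 463.09748605027073 282.8054255793691 217.87389053574788 [[-0.018, -0.996, 0.086, 432.949], [-1.0, 0.018, -0.005, 19.047], [0.003, -0.086, -0.996, 1249.381], [0.0, 0.0, 0.0, 1.0]]
side 434.8602261645186 273.3388505769171 208.14516213278515 [[0.998, 0.026, -0.055, 587.116], [0.061, -0.534, 0.844, -816.77], [-0.008, -0.845, -0.534, 666.926], [0.0, 0.0, 0.0, 1.0]]
[ 161.51629212 -499.30532925  230.80159983] [[0.951, 0.308, -0.0], [0.308, -0.951, 0.001], [0.0, -0.001, -1.0]] {'time_s': 0.1, 'joints': array([-1.48140049e+00,  3.13403987e-01,  1.49832291e+00, -2.03782155e-05,
        1.33101798e+00, -2.23401363e-01]), 'dq': array([ 0.00055563, -0.00170196, -0.00151198,  0.0006613 , -0.00061452,
       -0.00010449]), 'tau': array([ 2.48102238e-03, -4.12901509e+01, -2.60144949e+01, -2.33406836e-04,
        3.03404071e-03,  4.40842925e-06]), 'eef_pos': array([ 161.51629212, -499.30532925,  230.80159983]), 'ee_rot': array([-5.75484416e-04,  9.87794107e-01,  1.55764149e-01,  2.86983891e-05]), 'force': array([-0.0920514 , -0.01017848, -0.03844965]), 'wrist_torque': array([ 0.02877006, -0.01267612, -0.01416595]), 'grip_force': 0.0, 'grip_width': 1.003093353285244}
```

View pics/top0.png

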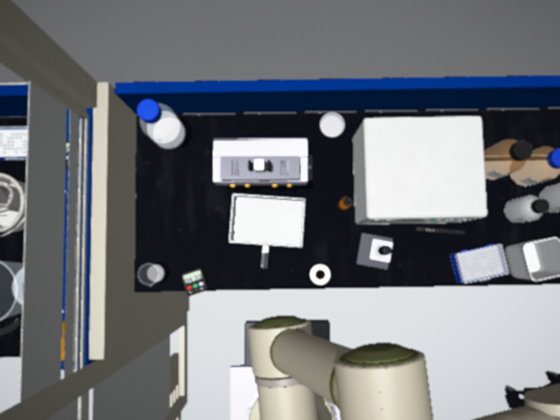

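View pics/side0.png

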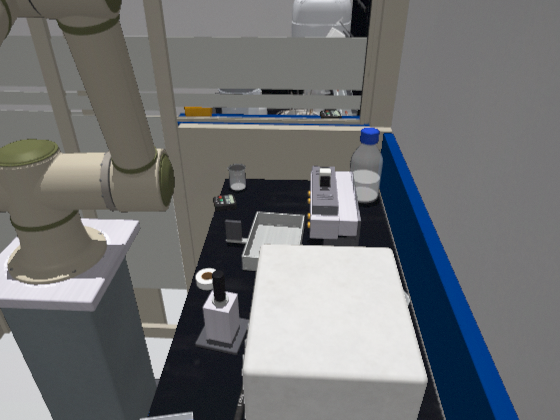

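The top view shows the block at about (262,160), tray at (267,220) with its grip plate at (265,256), stand at (377,250), bottle at (345,203) and beaker at (151,273). I'll enlarge the work area.

Run:
```python
from h import *
im=cv2.imread('pics/top0.png')
cv2.imwrite('pics/top0c.png',cv2.resize(im[125:275,205:405],None,fx=4,fy=4,interpolation=cv2.INTER_CUBIC))
```

```text
(no output)
```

View pics/top0c.png

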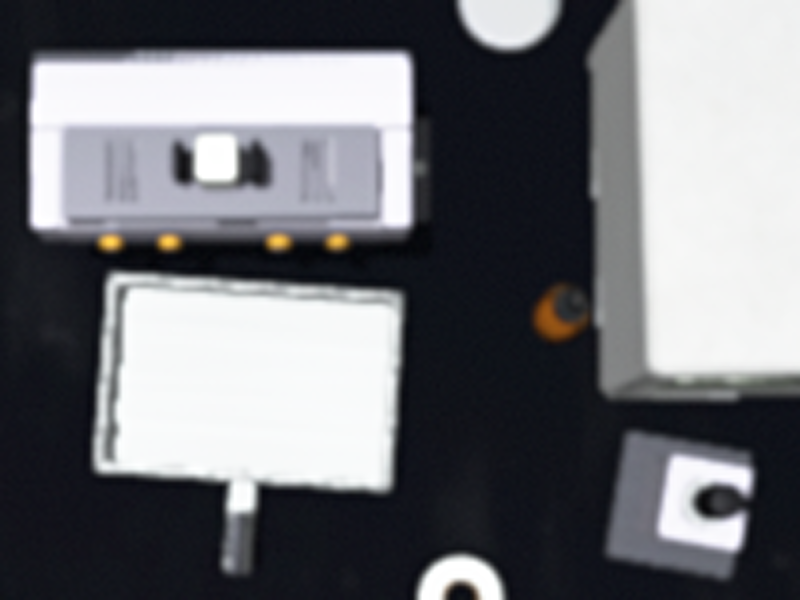

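Run:
```python
from h import *
c=cap('top')
def f(l,z): 
    P=np.array([ray(c,205+x/4-.375,125+y/4-.375,z) for x,y in l]); return P[:,:2].round(1)
T=f([(107,272),(404,291),(390,491),(94,470)],40);print('tray',T.tolist(),T.mean(0),np.linalg.norm(np.diff(T,axis=0),axis=1),
 'yaw',np.degrees(np.arctan2(*(T[0]+T[1]-T[2]-T[3])[::-1])),np.degrees(np.arctan2(*(-(T[1]+T[2]-T[0]-T[3])[::1])*[ -1,1])))
print('grip',f([(235,572),(242,485)],70).tolist())
C=f([(64,128),(380,128),(380,217),(64,220)],178);print('cover',C.tolist(),C.mean(0))
print('housing',f([(193,135),(238,135),(238,185),(193,185)],215).mean(0))
print('buttons outer',f([(174,160),(270,163)],198).tolist())
B=f([(30,60),(413,52),(413,230),(30,230)],155);print('plate',B.tolist(),B.mean(0))
S=f([(672,452),(752,465),(738,550),(658,537)],90);print('stand',S.tolist(),S.mean(0))
print('rodtop',f([(735,500)],156),'bottle',f([(555,318)],5),'bulb',f([(572,303)],100))
print('beaker',ray(c,151,273,34))
```

```text
tray [[606.2, 147.3], [590.1, -47.9], [458.9, -35.8], [476.1, 156.9]] [532.825  55.125] [195.86283466 131.75678351 193.46609522] yaw -4.74730931807705 -4.906633356549325
grip [[408.9, 64.8], [463.8, 59.5]]
cover [[672.1, 157.2], [668.8, -28.3], [616.0, -27.2], [617.5, 157.5]] [643.6  64.8]
housing [643.95   66.825]
buttons outer [[647.8, 91.5], [645.1, 36.3]]
plate [[719.1, 180.3], [720.0, -50.2], [611.7, -47.7], [615.8, 180.8]] [666.65  65.8 ]
stand [[479.0, -210.7], [470.0, -260.5], [417.2, -249.7], [426.2, -200.1]] [ 448.1  -230.25]
rodtop [[ 447.5 -233.8]] bottle [[ 574.4 -151.5]] bulb [[ 572.9 -149.4]]
beaker [399.58864825 359.04508357  34.        ]
```

```bash
python3 -c "
from h import *
print(to([428,64,200],85.2))"
```

```text
([42.69, -45.39, 3.14], [-0.06, -0.0, 22.72])
```

Request:
step_arm([
  [[42.7,-45.4,3.1],[0,0,22.7],60],
  [[42.7,-45.4,3.1],[0,0,22.7],60],
  [[42.7,-45.4,3.1],[0,0,22.7],60],
  [[42.7,-45.4,3.1],[0,0,22.7],60],
  [[42.7,-45.4,3.1],[0,0,22.7],60],
  [[42.7,-45.4,3.1],[0,0,22.7],60],
  [[42.7,-45.4,3.1],[0,0,22.7],60],
  [[42.7,-45.4,3.1],[0,0,22.7],60],
], squeeze=40)

```text
time_s: 1.15
eef_pos: [375.6, -46.2, 206.5]
ee_rot: [0.0, 0.999, -0.042, 0.0]
force: [0.9, -1.6, -0.3]
grip_width: 0.601
grip_force: 0.0
```

```bash
python3 -c "
from h import *
print(to([430,64,200],85.2),to([430,64,37],85.2))"
```

```text
([4.5, -11.44, 0.65], [0.02, -0.04, 0.0]) ([4.48, -11.44, 16.95], [0.02, -0.04, 0.0])
```

Request:
step_arm([
  [[4.5,-11.4,0.6],[0,0,0],60],
  [[4.5,-11.4,0.6],[0,0,0],60],
  [[4.5,-11.4,0.6],[0,0,0],60],
  [[4.5,-11.4,6],[0,0,0],60],
  [[4.5,-11.4,11],[0,0,0],60],
  [[4.5,-11.4,15],[0,0,0],60],
  [[4.5,-11.4,16.8],[0,0,0],60],
  [[4.5,-11.4,16.8],[0,0,0],60],
])

```text
time_s: 2.15
eef_pos: [428.6, 61.0, 37.7]
ee_rot: [-0.0, 0.999, -0.042, -0.001]
force: [0.5, 1.1, 1.0]
grip_width: 0.597
grip_force: 0.0
```

Run:
```python
from h import *
c=cap('top','t1.png');d=cap('side','s1.png')
a=cv2.resize(c['img'][125:285,205:345],None,fx=2.75,fy=2.75,interpolation=2)
b=cv2.resize(d['img'][180:300,190:350],None,fx=2.5,fy=2.5,interpolation=2)
o=np.zeros((440,790,3),np.uint8);o[:a.shape[0],:a.shape[1]]=a;o[:b.shape[0],388:388+b.shape[1]]=b
cv2.imwrite('pics/p1.png',o[:,:,::-1])
```

```text
(no output)
```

View pics/p1.png

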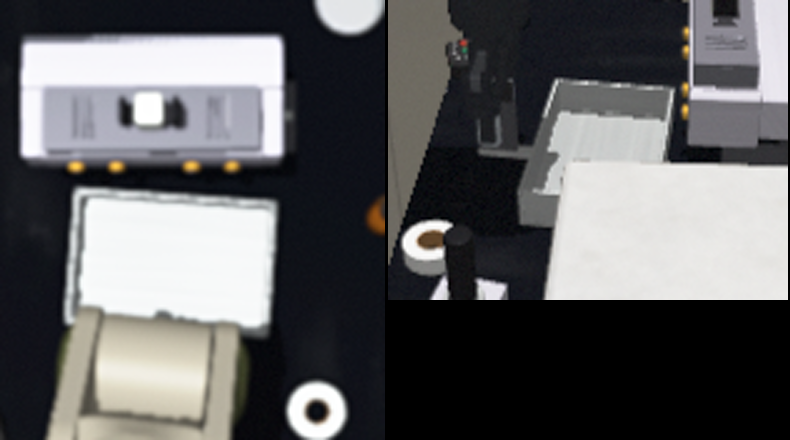

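The fingers straddle the grip plate and the tray has not moved. Closing now.

Request:
step_arm([
  [[0,0,0],[0,0,0],0],
  [[0,0,0],[0,0,0],0],
  [[0,0,0],[0,0,0],0],
  [[0,0,0],[0,0,0],0],
  [[0,0,0],[0,0,0],0],
  [[0,0,0],[0,0,0],0],
], squeeze=50)

```text
time_s: 3.0
eef_pos: [429.8, 61.7, 39.1]
ee_rot: [0.0, 0.999, -0.041, 0.0]
force: [-1.4, -0.3, 5.4]
grip_width: 0.085
grip_force: 50.1
```

Run:
```python
from h import *
e,r,s=pose();print(e,s['grip_width'],s['grip_force'])
print(to([536,66.8,e[2]],89.3))
```

```text
[429.77292793  61.67771872  39.07080594] 0.08475399631071888 50.08753538131714
([10.54, -1.39, 0.01], [0.02, -0.06, -4.04])
```

Request:
step_arm([
  [[1.2,-0.2,0],[0,0,-1],0],
  [[2.6,-0.4,0],[0,0,-2],0],
  [[4,-0.6,0],[0,0,-3],0],
  [[5.4,-0.8,0],[0,0,-4],0],
  [[6.8,-1,0],[0,0,-4],0],
  [[8.2,-1.2,0],[0,0,-4],0],
  [[9.6,-1.4,0],[0,0,-4],0],
  [[10.5,-1.4,0],[0,0,-4],0],
])

```text
time_s: 4.0
eef_pos: [535.2, 67.2, 39.1]
ee_rot: [-0.0, 1.0, -0.007, -0.001]
force: [-6.5, 1.2, 9.7]
grip_width: 0.086
grip_force: 50.5
```

Run:
```python
from h import *
e,r,s=pose();print(e,s['force'])
c=cap('top','t2.png');d=cap('side','s2.png')
a=cv2.resize(c['img'][125:285,205:345],None,fx=2.75,fy=2.75,interpolation=2)
b=cv2.resize(d['img'][180:300,190:350],None,fx=2.5,fy=2.5,interpolation=2)
o=np.zeros((440,790,3),np.uint8);o[:a.shape[0],:a.shape[1]]=a;o[:b.shape[0],388:388+b.shape[1]]=b
cv2.imwrite('pics/p2.png',o[:,:,::-1])
```

```text
[535.21575664  67.15362492  39.08664646] [-6.45337337  1.16796274  9.71354403]
```

View pics/p2.png

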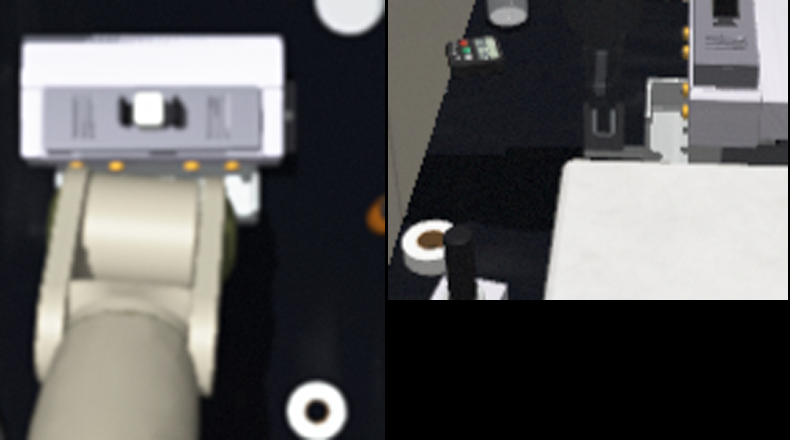

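Request:
step_arm([
  [[0,0,0],[0,0,0],40],
  [[0,0,0],[0,0,0],40],
  [[0,0,0],[0,0,0],40],
  [[0,0,-4],[0,0,0],40],
  [[0,0,-10],[0,0,0],80],
  [[0,0,-16],[0,0,0],80],
  [[0,0,-22],[0,0,0],80],
  [[0,0,-22],[0,0,0],80],
])

```text
time_s: 5.1
eef_pos: [536.6, 66.9, 262.9]
ee_rot: [0.0, 1.0, -0.007, 0.004]
force: [0.3, 0.6, 0.0]
grip_width: 0.796
grip_force: 0.0
```

Run:
```python
from h import *
c=cap('top','t3.png');print(ray(c,298.8,204.3,40), 'expect front right', 640-64, 66-96)
print(to([643.8,65.5,250],89.3),to([643.8,65.5,183],89.3))
```

```text
[572.07391263 -29.5351657   40.        ] expect front right 576 -30
([10.81, -0.01, 1.03], [0.02, -0.2, -0.08]) ([10.79, -0.01, 7.73], [0.02, -0.2, -0.08])
```

Request:
step_arm([
  [[5.5,0,1],[0,0,0],80],
  [[10.8,0,1],[0,0,0],80],
  [[10.8,0,1],[0,0,0],80],
  [[10.8,0,4],[0,0,0],80],
  [[10.8,0,6.5],[0,0,0],80],
  [[10.8,0,7.8],[0,0,0],80],
  [[10.8,0,7.8],[0,0,0],80],
])

```text
time_s: 6.02
eef_pos: [642.6, 65.5, 179.8]
ee_rot: [-0.0, 1.0, -0.007, -0.001]
force: [0.0, 1.3, 1.5]
grip_width: 0.797
grip_force: 0.0
```

Run:
```python
from h import *
e,r,s=pose();print(e,s['force'])
c=cap('top','t4.png');d=cap('side','s4.png')
a=cv2.resize(c['img'][125:285,205:345],None,fx=2.75,fy=2.75,interpolation=2)
b=cv2.resize(d['img'][130:270,250:410],None,fx=2.5,fy=2.5,interpolation=2)
o=np.zeros((440,790,3),np.uint8);o[:a.shape[0],:a.shape[1]]=a;o[:b.shape[0],388:388+b.shape[1]]=b
cv2.imwrite('pics/p4.png',o[:,:,::-1])
```

```text
[642.62180987  65.51089637 179.77698203] [0.00475236 1.28042486 1.51596621]
```

View pics/p4.png

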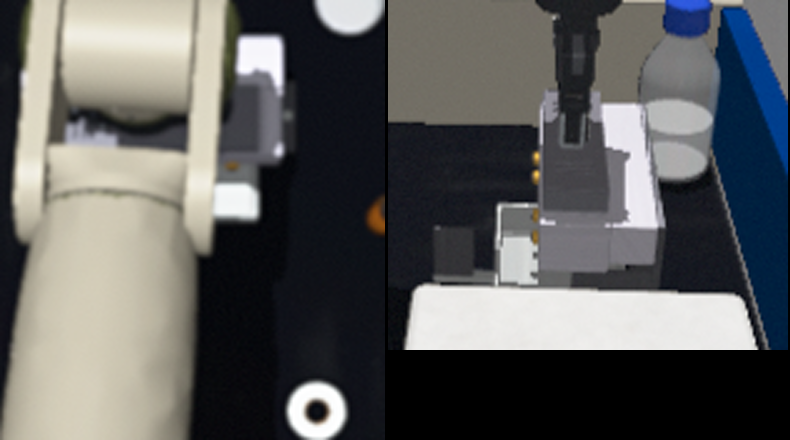

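The gripper straddles the latch housing, centred. Closing on the buttons.

Request:
step_arm([
  [[0,0,-0.4],[0,0,0],0],
  [[0,0,-0.4],[0,0,0],0],
  [[0,0,-0.4],[0,0,0],0],
  [[0,0,-0.4],[0,0,0],0],
  [[0,0,-0.4],[0,0,0],0],
  [[0,0,-0.4],[0,0,0],0],
], squeeze=45)

```text
time_s: 6.88
eef_pos: [644.1, 65.3, 187.5]
ee_rot: [0.0, 1.0, -0.007, 0.002]
force: [-2.9, -0.9, 12.1]
grip_width: 0.403
grip_force: 47.3
```

Request:
step_arm([
  [[0,0,-0.5],[0,0,0],0],
  [[0,0,-1],[0,0,0],0],
  [[0,0,-1.8],[0,0,0],0],
  [[0,0,-2.8],[0,0,0],0],
  [[0,0,-4],[0,0,0],0],
  [[0,0,-4],[0,0,0],0],
])

```text
time_s: 7.62
eef_pos: [643.7, 65.4, 225.9]
ee_rot: [0.0, 1.0, -0.007, 0.001]
force: [-1.4, -0.4, -3.1]
grip_width: 0.4
grip_force: 45.2
```

Run:
```python
from h import *
e,r,s=pose();print(e,s['force'])
d=cap('side','s5.png')
b=cv2.resize(d['img'][130:270,250:410],None,fx=3,fy=3,interpolation=2)
cv2.imwrite('pics/p5.png',b[:,:,::-1])
```

```text
[643.69323937  65.43030228 225.87119088] [-1.3787752  -0.3974711  -3.05867595]
```

View pics/p5.png

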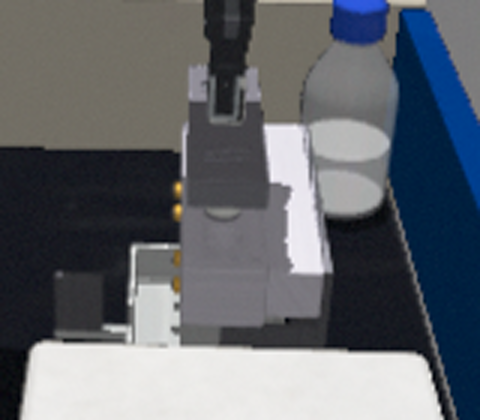

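The cover came off with the gripper: its skirt hangs above the plate and a cartridge top shows under it.

Run:
```python
from h import *
e,r,s=pose();print(s['joints'].round(2),r.as_matrix().round(2).tolist())
print(to([570,310,255]))
```

```text
[-0.08  0.59  1.09 -0.    1.45  1.5 ] [[1.0, -0.01, 0.0], [-0.01, -1.0, -0.0], [0.0, 0.0, -1.0]]
([-7.67, -24.35, -3.02], [0.0, 0.0, 0.0])
```

Request:
step_arm([
  [[0,0,-3],[0,0,0],0],
  [[0,-3,-3],[0,0,-10],0],
  [[0,-7,-3],[0,0,-20],0],
  [[-2,-11,-3],[0,0,-30],0],
  [[-4,-15,-3],[0,0,-40],0],
  [[-6,-19,-3],[0,0,-50],0],
  [[-7.7,-22,-3],[0,0,-60],0],
  [[-7.7,-24.4,-3],[0,0,-70],0],
])

```text
time_s: 8.68
eef_pos: [568.4, 312.0, 254.4]
ee_rot: [-0.0, 0.821, 0.571, -0.0]
force: [0.3, -0.2, -2.2]
grip_width: 0.398
grip_force: 45.9
```

Run:
```python
from h import *
e,r,s=pose();print(e,s['grip_width']);print(to([570,310,100],179.3),to([570,310,33],179.3))
```

```text
[568.41123427 311.95870893 254.40574406] 0.3979735139093028
([-0.12, 0.23, 15.44], [-0.04, 0.01, -19.67]) ([-0.12, 0.23, 22.14], [-0.04, 0.01, -19.67])
```

Request:
step_arm([
  [[0,0,4],[0,0,-10],0],
  [[0,0,8],[0,0,-20],0],
  [[0,0,13],[0,0,-20],0],
  [[0,0,17],[0,0,-20],0],
  [[0,0,20],[0,0,-20],0],
  [[0,0,21.2],[0,0,-20],0],
  [[0,0,21.7],[0,0,-20],0],
  [[0,0,22],[0,0,-20],0],
])

```text
time_s: 9.68
eef_pos: [570.1, 310.7, 35.4]
ee_rot: [0.0, 0.712, 0.702, 0.001]
force: [-0.2, 0.2, -1.6]
grip_width: 0.397
grip_force: 45.8
```

Request:
step_arm([
  [[0,0,0.15],[0,0,0],0],
  [[0,0,0.3],[0,0,0],0],
  [[0,0,0.3],[0,0,0],0],
])

```text
time_s: 10.05
eef_pos: [569.9, 310.6, 32.6]
ee_rot: [0.0, 0.712, 0.702, 0.001]
force: [-2.5, -1.8, 5.1]
grip_width: 0.4
grip_force: 47.4
```

Request:
step_arm([
  [[0,0,0],[0,0,0],75],
  [[0,0,0],[0,0,0],75],
  [[0,0,0],[0,0,0],75],
  [[0,0,-3],[0,0,0],75],
  [[0,0,-9],[0,0,0],75],
  [[0,0,-15],[0,0,0],75],
  [[0,0,-21],[0,0,0],75],
  [[0,0,-23],[0,0,0],75],
])

```text
time_s: 11.05
eef_pos: [570.3, 310.8, 266.1]
ee_rot: [0.002, 0.712, 0.702, 0.003]
force: [-0.8, 0.8, -0.6]
grip_width: 0.747
grip_force: 0.0
```

Run:
```python
from h import *
c=cap('top','t6.png');d=cap('side','s6.png')
a=cv2.resize(c['img'][125:285,130:345],None,fx=2.5,fy=2.5,interpolation=2)
b=cv2.resize(d['img'][150:250,290:370],None,fx=3,fy=3,interpolation=2)
o=np.zeros((400,790,3),np.uint8);o[:a.shape[0],:a.shape[1]]=a;o[:b.shape[0],540:540+b.shape[1]]=b
cv2.imwrite('pics/p6.png',o[:,:,::-1])
print(to([450,0,260]),pose()[2]['joints'].round(2))
```

```text
([-31.23, -11.6, 0.31], [0.0, 0.0, 0.0]) [0.32 0.58 1.01 0.   1.54 0.33]
```

View pics/p6.png

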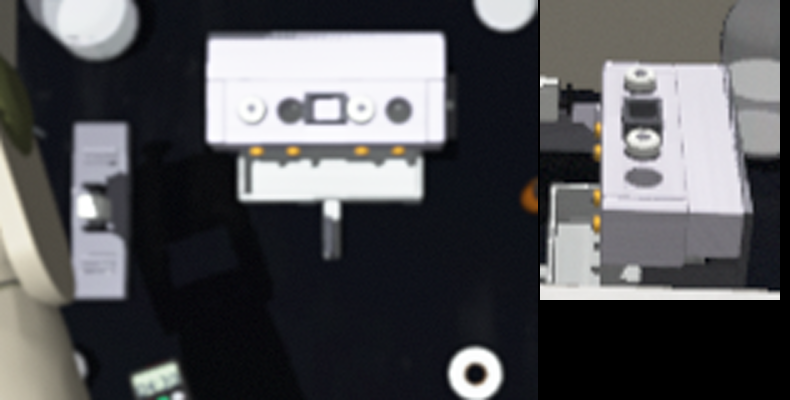

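The cover stands flat at the left. Cartridges are in bore 4 (px 251,109) and bore 2 (361,109); bores 3 and 1 are empty.

Run:
```python
from h import *
c=cap('top')
g=lambda x,y,z:ray(c,130+x/2.5-.3,125+y/2.5-.3,z)[:2].round(1)
print('b4',g(251,109,169),'b3',g(290,109.5,155),'b2',g(361,109,169),'b1',g(398,109.5,155))
print('tray front',g(238,200,40),g(422,200,40),'grip',g(331,258,70))
print('cover',g(73,123,23),g(129,123,23),g(128,298,23),g(72,298,23))
h=lambda x,y,z:ray(c,205+x/4-.375,125+y/4-.375,z)[:2].round(1)
print('box bottom',h(605,395,0)); 
for z in(100,150,200,250):print(z,h(648,372,z))
```

```text
b4 [645.7 136.1] b3 [647.3 100.3] b2 [643.9  32.2] b1 [645.5  -3. ]
tray front [574.5 164.6] [571.  -28.7] grip [509.7  66.6]
cover [662.6 342.6] [661.5 282.7] [474.3 283.6] [475.4 342.8]
box bottom [ 522.  -184.5]
100 [ 528.7 -195.5]
150 [ 524.6 -186.1]
200 [ 520.4 -176.8]
250 [ 516.2 -167.5]
```

Run:
```python
from h import *
print(to([448,-230,250],180))
```

```text
([-54.21, -11.44, 1.14], [0.07, -0.02, -0.78])
```

Request:
step_arm([
  [[-6,-1.3,0],[0,0,0],75],
  [[-12,-2.6,0.5],[0,0,0],75],
  [[-18,-4,1],[0,0,0],75],
  [[-24,-5.2,1],[0,0,0],75],
  [[-30,-6.4,1],[0,0,0],75],
  [[-36,-7.7,1],[0,0,0],75],
  [[-42,-9,1],[0,0,0],75],
  [[-48,-10.2,1],[0,0,0],75],
])

```text
time_s: 12.2
eef_pos: [459.8, -169.6, 249.8]
ee_rot: [-0.001, 0.712, 0.702, -0.0]
force: [1.7, -0.5, -0.2]
grip_width: 0.751
grip_force: 0.0
```

Run:
```python
from h import *
print(pose()[0],to([448,-231,250],180),to([448,-231,112],180))
```

```text
[ 459.78807016 -169.5711647   249.80060422] ([-6.16, -1.09, -0.03], [-0.13, -0.09, -0.78]) ([-6.18, -1.06, 13.77], [-0.13, -0.09, -0.78])
```

Request:
step_arm([
  [[-6.2,-1.1,0],[0,0,-0.8],75],
  [[-6.2,-1.1,0],[0,0,-0.8],75],
  [[-6.2,-1.1,0],[0,0,-0.8],75],
  [[-6.2,-1.1,5],[0,0,-0.8],75],
  [[-6.2,-1.1,9],[0,0,-0.8],75],
  [[-6.2,-1.1,12],[0,0,-0.8],75],
  [[-6.2,-1.1,13.5],[0,0,-0.8],75],
  [[-6.2,-1.1,13.5],[0,0,-0.8],75],
])

```text
time_s: 13.2
eef_pos: [449.3, -229.1, 116.1]
ee_rot: [-0.001, 0.707, 0.708, -0.0]
force: [-0.7, -0.5, 0.5]
grip_width: 0.751
grip_force: 0.0
```

Run:
```python
from h import *
e,r,s=pose();print(e,s['force'])
c=cap('top','t7.png');d=cap('side','s7.png')
a=cv2.resize(c['img'][205:305,320:420],None,fx=3.5,fy=3.5,interpolation=2)
b=cv2.resize(d['img'][230:350,160:280],None,fx=3.5,fy=3.5,interpolation=2)
o=np.zeros((420,790,3),np.uint8);o[:a.shape[0],:a.shape[1]]=a;o[:b.shape[0],360:360+b.shape[1]]=b
cv2.imwrite('pics/p7.png',o[:,:,::-1])
```

```text
[ 449.30290547 -229.07870234  116.11735002] [-0.70849784 -0.50960978  0.47238221]
```

View pics/p7.png

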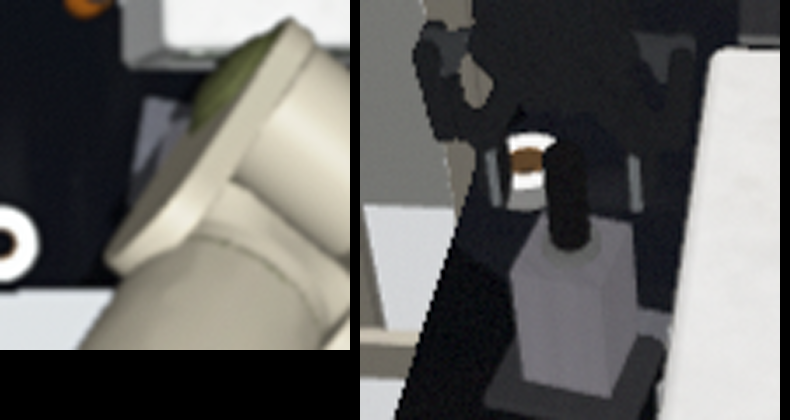

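The rod handle stands centrally between the two pads. Closing.

Request:
step_arm([
  [[0,0,0.4],[0,0,0],75],
  [[0,0,0.4],[0,0,0],0],
  [[0,0,0.4],[0,0,0],0],
  [[0,0,0.4],[0,0,0],0],
  [[0,0,0.4],[0,0,0],0],
  [[0,0,0.4],[0,0,0],0],
  [[0,0,0.4],[0,0,0],0],
  [[0,0,0.4],[0,0,0],0],
], squeeze=90)

```text
time_s: 14.3
eef_pos: [449.3, -230.1, 112.8]
ee_rot: [0.0, 0.707, 0.707, -0.0]
force: [-2.0, 1.0, 5.0]
grip_width: 0.238
grip_force: 87.7
```

Run:
```python
from h import *
e,r,s=pose();print(e,r.as_quat(),s['force'],s['wrist_torque'],s['grip_width'])
print(to([e[0],e[1],e[2]+165],180))
```

```text
[ 449.34876466 -230.07445888  112.8259382 ] [ 7.06977267e-01  7.07236209e-01 -1.20788933e-05  2.97365938e-04] [-1.96312516  1.02984423  5.04265796] [0.13952601 0.22576635 0.01399024] 0.23751060959657605
([-0.01, 0.01, -16.5], [0.02, 0.03, 0.02])
```

Request:
step_arm([
  [[0,0,-2],[0,0,0],0],
  [[0,0,-5],[0,0,0],0],
  [[0,0,-8],[0,0,0],0],
  [[0,0,-11],[0,0,0],0],
  [[0,0,-15],[0,0,0],0],
  [[0,0,-18],[0,0,0],0],
  [[0,0,-18],[0,0,0],0],
])

```text
time_s: 15.18
eef_pos: [449.7, -230.3, 293.6]
ee_rot: [0.002, 0.707, 0.707, 0.0]
force: [-0.7, -0.1, -2.2]
grip_width: 0.238
grip_force: 88.0
```

Run:
```python
from h import *
e,r,s=pose();print(e,s['force'],s['grip_width'])
print(to([644,32.5,e[2]],180))
c=cap('top','t8.png');d=cap('side','s8.png')
b=cv2.resize(d['img'][150:350,140:280],None,fx=3,fy=3,interpolation=2)
cv2.imwrite('pics/p8.png',b[:,:,::-1])
```

```text
[ 449.69141844 -230.25656257  293.60810589] [-0.71641563 -0.10850921 -2.19089916] 0.23783533505330512
([26.27, 19.44, -0.01], [0.15, 0.12, 0.02])
```

View pics/p8.png

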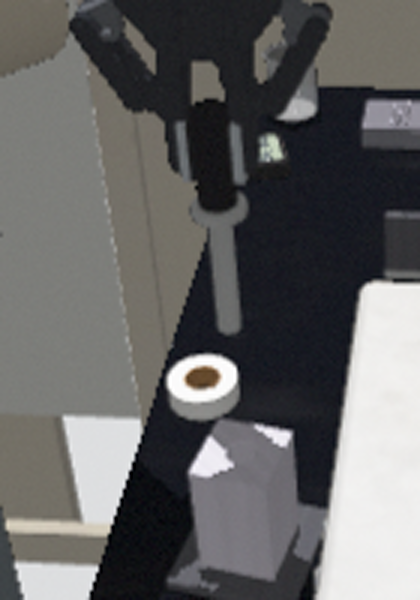

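Run:
```python
from h import *
d=cap('side');print(proj(d,[449.7,-230.3,190.8]),proj(d,[449.7,-230.3,336.8]),'seen tip 216.6,260 (front rim) top 209.5,184')
```

```text
[217.10846287 257.57009471] [209.90170141 184.17088177] seen tip 216.6,260 (front rim) top 209.5,184
```

Request:
step_arm([
  [[4,3,0],[0,0,0],0],
  [[8,6,0],[0,0,0],0],
  [[12,9,0],[0,0,0],0],
  [[16,12,0],[0,0,0],0],
  [[20,14.8,0],[0,0,0],0],
  [[23.5,17.4,0],[0,0,0],0],
  [[26.3,19.4,0],[0,0,0],0],
  [[26.3,19.4,0],[0,0,0],0],
])

```text
time_s: 16.32
eef_pos: [643.5, 35.0, 289.8]
ee_rot: [-0.002, 0.706, 0.708, -0.001]
force: [-0.4, 0.1, -2.5]
grip_width: 0.234
grip_force: 88.4
```

Run:
```python
from h import *
e,r,s=pose();print(e)
c=cap('top','t9.png');d=cap('side','s9.png')
print('tip',proj(d,e-[0,0,102.8]),'b2 top',proj(d,[644,32.3,169]),'b4',proj(d,[645.5,136.2,169]))
a=cv2.resize(c['img'][125:225,205:315],None,fx=3,fy=3,interpolation=2)
b=cv2.resize(d['img'][110:230,270:380],None,fx=4,fy=4,interpolation=2)
o=np.zeros((480,790,3),np.uint8);o[:a.shape[0],:a.shape[1]]=a;o[:b.shape[0],340:340+b.shape[1]]=b
cv2.imwrite('pics/p9.png',o[:,:,::-1])
```

```text
[643.48728761  35.03240664 289.76803265]
tip [323.31546555 186.94336082] b2 top [323.16197009 194.50046001] b4 [322.248124   173.03172315]
```

View pics/p9.png

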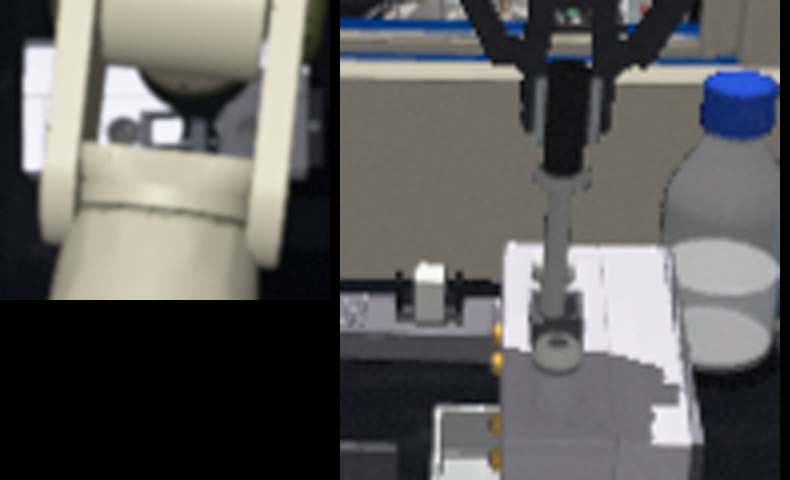

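Request:
step_arm([
  [[0,0,0],[0,0,0],0],
  [[0,0,0],[0,0,0],0],
])

```text
time_s: 16.68
eef_pos: [642.9, 32.4, 292.6]
ee_rot: [0.0, 0.707, 0.707, -0.0]
force: [0.5, 0.3, -2.4]
grip_width: 0.238
grip_force: 88.4
```

Run:
```python
from h import *
e,r,s=pose();print(e,to([644.2,32.4,199],180))
```

```text
[642.89493464  32.398979   292.58014556] ([0.0, 0.13, 9.36], [0.0, 0.0, -0.03])
```

Request:
step_arm([
  [[0,0.1,1.2],[0,0,0],0],
  [[0,0.1,2],[0,0,0],0],
  [[0,0.1,3],[0,0,0],0],
  [[0,0.1,4],[0,0,0],0],
  [[0,0.1,5],[0,0,0],0],
  [[0,0.1,6],[0,0,0],0],
  [[0,0.1,7],[0,0,0],0],
  [[0,0.1,7.5],[0,0,0],0],
])

```text
time_s: 17.68
eef_pos: [644.5, 33.1, 218.8]
ee_rot: [0.001, 0.707, 0.707, 0.001]
force: [0.3, -0.2, 10.1]
grip_width: 0.235
grip_force: 89.3
```

Request:
step_arm([
  [[0,0,0.7],[0,0,0],0],
  [[0,0,1.4],[0,0,0],0],
  [[0,0,2],[0,0,0],0],
  [[0,0,2.2],[0,0,0],0],
  [[0,0,2.2],[0,0,0],0],
])

```text
time_s: 18.3
eef_pos: [644.1, 33.2, 195.3]
ee_rot: [-0.0, 0.707, 0.707, -0.0]
force: [1.1, -0.3, -1.2]
grip_width: 0.238
grip_force: 88.1
```

Request:
step_arm([
  [[0,0,-3],[0,0,0],0],
  [[0,0,-6],[0,0,0],0],
  [[0,0,-9.8],[0,0,0],0],
  [[0,0,-9.8],[0,0,0],0],
  [[5,0.1,-9.8],[0,0,0],0],
  [[10.3,0.1,-9.8],[0,0,0],0],
  [[10.3,0.1,-9.8],[0,0,0],0],
  [[10.3,0.1,-9.8],[0,0,0],0],
])

```text
time_s: 19.3
eef_pos: [644.9, 135.9, 292.4]
ee_rot: [-0.0, 0.707, 0.707, -0.001]
force: [1.5, -0.6, -1.4]
grip_width: 0.235
grip_force: 88.7
```

Run:
```python
from h import *
e,r,s=pose();print(e,s['force'],to([645.5,136.2,195],180))
c=cap('top','t10.png');d=cap('side','s10.png')
print('tip',proj(d,e-[0,0,102.8]),'b4',proj(d,[645.5,136.2,169]))
a=cv2.resize(c['img'][125:275,205:325],None,fx=3,fy=3,interpolation=2)
b=cv2.resize(d['img'][100:260,260:380],None,fx=3.6,fy=3.6,interpolation=2)
o=np.zeros((580,796,3),np.uint8);o[:a.shape[0],:a.shape[1]]=a;o[:b.shape[0],362:362+b.shape[1]]=b
cv2.imwrite('pics/p10.png',o[:,:,::-1])
```

```text
[644.90544247 135.86465428 292.38334504] [ 1.46123223 -0.57686549 -1.43050839] ([0.04, 0.08, 9.74], [-0.1, 0.02, 0.03])
tip [322.44882344 165.55562158] b4 [322.248124   173.03172315]
```

View pics/p10.png

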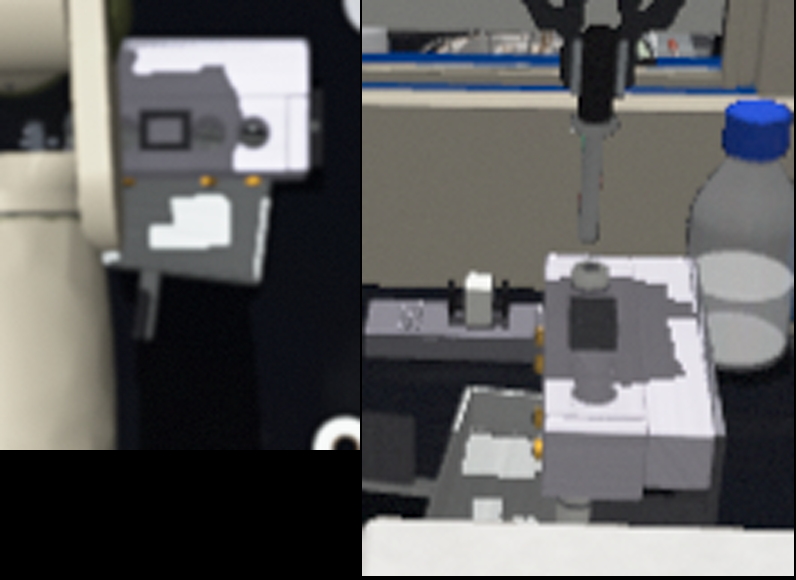

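The tray has been knocked: it is now turned and further forward, with its front-right rim corner at (258,282) and grip plate at (145,300–335). Bore 2 is empty, and something cylindrical shows below the plate at (575,505) in the side view. I'll measure where the tray is.

Run:
```python
from h import *
c=cap('top');d=cap('side')
g=lambda x,y,z:ray(c,205+x/3-.33,125+y/3-.33,z)[:2]
fr=g(260,283,40);fl=g(105,260,40);br=g(271,180,40);gr=g(147,337,70);gt=g(155,275,70)
print('FR',fr,'FL',fl,'br',br,'grip front',gr,gt)
yv=fl-fr;a=np.degrees(np.arctan2(-yv[0],yv[1]));print('width seen',np.linalg.norm(yv),'yaw',a)
xv=br-fr;a2=np.degrees(np.arctan2(xv[1],xv[0]));print('yaw from side',a2)
for A in(a,a2):
    x=np.array([np.cos(np.radians(A)),np.sin(np.radians(A))]);y=np.array([-x[1],x[0]])
    o=fr+64*x+96*y;print('origin',o,'grip',o-105*x)
h=lambda x,y,z:ray(d,260+(x-362)/3.6-.36,100+y/3.6-.36,z)
for z in(0,40,64):print('side obj',z,h(575,510,z))
print(proj(d,[644,32,64]),proj(d,[644,32,4]))
```

```text
FR [533.65622751  -9.15475106] FL [556.26847214 125.98378594] br [624.34260563 -20.62459172] grip front [486.88954784  88.36736888] [539.60291136  80.87536909]
width seen 137.01729011427835 yaw -9.499096471849237
yaw from side -7.208387020157392
origin [612.62174962  74.96686517] grip [509.06148819  92.29523069]
origin [609.19632562  78.05587661] grip [505.02620947  91.23111481]
side obj 0 [643.70187043  83.45074153   0.        ]
side obj 40 [640.30801686  29.45851639  40.        ]
side obj 64 [638.27170471  -2.93681869  64.        ]
[320.81756726 232.60034171] [319.58605746 252.5377303 ]
```

The tray is at about (611,76), yaw −8.5°. Cartridge 2 stands in it, and bore 4 is still over the tray (tray frame about 25, 64 mm), so I can drive cartridge 4 now.

Request:
step_arm([
  [[0,0.1,1.2],[0,0,0],0],
  [[0,0.1,2],[0,0,0],0],
  [[0,0.1,3],[0,0,0],0],
  [[0,0.1,4],[0,0,0],0],
  [[0,0.1,5],[0,0,0],0],
  [[0,0.1,6],[0,0,0],0],
  [[0,0.1,7],[0,0,0],0],
  [[0,0.1,8],[0,0,0],0],
])

```text
time_s: 20.5
eef_pos: [646.4, 136.2, 213.8]
ee_rot: [0.001, 0.707, 0.707, 0.001]
force: [-0.1, -0.3, -1.8]
grip_width: 0.231
grip_force: 89.3
```

Request:
step_arm([
  [[0,0,0.6],[0,0,0],0],
  [[0,0,1.2],[0,0,0],0],
  [[0,0,1.7],[0,0,0],0],
  [[0,0,1.7],[0,0,0],0],
  [[0,0,1.7],[0,0,0],0],
])

```text
time_s: 21.12
eef_pos: [646.2, 136.1, 196.7]
ee_rot: [0.0, 0.707, 0.707, 0.0]
force: [0.6, 0.4, -1.2]
grip_width: 0.238
grip_force: 89.1
```

Request:
step_arm([
  [[0,0,-3],[0,0,0],0],
  [[0,0,-6],[0,0,0],0],
  [[0,0,-9.8],[0,0,0],0],
  [[0,0,-9.8],[0,0,0],0],
  [[-4,0,-9.8],[0,0,0],0],
  [[-9,-3,-9.8],[0,0,0],0],
  [[-13,-7,-9.8],[0,0,0],0],
  [[-18,-11,-9.8],[0,0,0],0],
])

```text
time_s: 22.12
eef_pos: [535.4, -43.6, 293.2]
ee_rot: [-0.001, 0.707, 0.707, -0.0]
force: [0.7, -1.1, -1.3]
grip_width: 0.232
grip_force: 88.8
```

Run:
```python
from h import *
e,r,s=pose();print(e,s['force'],to([449.3,-230.1,293]))
c=cap('top','t11.png');d=cap('side','s11.png')
print('tip',proj(d,e-[0,0,102.8]))
a=cv2.resize(c['img'][125:275,205:325],None,fx=3,fy=3,interpolation=2)
b=cv2.resize(d['img'][100:260,220:380],None,fx=2.7,fy=2.7,interpolation=2)
o=np.zeros((450,796,3),np.uint8);o[:a.shape[0],:a.shape[1]]=a;o[:b.shape[0],362:362+b.shape[1]]=b
cv2.imwrite('pics/p11.png',o[:,:,::-1])
```

```text
[535.37139667 -43.5814295  293.16964267] [ 0.72492466 -1.05123138 -1.2831278 ] ([-18.64, -8.63, 0.02], [0.0, 0.0, 0.0])
tip [272.85195729 202.8498268 ]
```

View pics/p11.png

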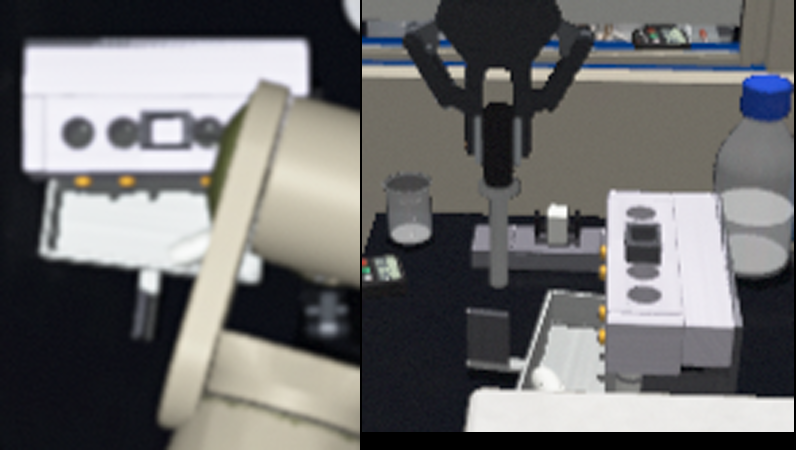

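All four bores are empty now. One cartridge lies in the tray and the other stands in it below the plate. Next I go back above the stand and compare the rod with the picture taken just after lifting.

Request:
step_arm([
  [[-5,-2.3,0],[0,0,0],0],
  [[-10,-4.6,0],[0,0,0],0],
  [[-15,-7,0],[0,0,0],0],
  [[-18.6,-8.6,0],[0,0,0],0],
  [[-18.6,-8.6,0],[0,0,0],0],
  [[-18.6,-8.6,0],[0,0,0],0],
  [[-18.6,-8.6,0],[0,0,0],0],
])

```text
time_s: 23.1
eef_pos: [451.6, -227.8, 294.2]
ee_rot: [-0.0, 0.706, 0.708, 0.0]
force: [-0.2, 0.6, -0.6]
grip_width: 0.235
grip_force: 89.0
```

Run:
```python
from h import *
e,r,s=pose();print(e,to([449.35,-230.1,293.6],180),r.as_matrix().round(4)[:,2])
d=cap('side','s12.png')
A=cv2.imread('pics/s8.png');B=cv2.imread('pics/s12.png')
a=cv2.resize(A[160:290,160:270],None,fx=3.5,fy=3.5,interpolation=2);b=cv2.resize(B[160:290,160:270],None,fx=3.5,fy=3.5,interpolation=2)
cv2.imwrite('pics/p12.png',np.hstack([a,b]))
for v in(235,245,255):
  for I in(A,B):
    row=I[v,205:230].mean(1).round().astype(int);print(v,row.tolist())
print(proj(d,[449.7,-230.3,190.8]),proj(d,e-[0,0,102.8]))
```

```text
[ 451.63844469 -227.79483737  294.21945   ] ([-0.23, -0.23, 0.06], [-0.01, -0.02, 0.11]) [-1.e-04  3.e-04 -1.e+00]
235 [110, 101, 28, 29, 35, 71, 104, 104, 109, 108, 108, 105, 100, 64, 28, 28, 28, 27, 28, 27, 24, 27, 28, 30, 31]
235 [109, 102, 26, 27, 27, 28, 46, 95, 103, 103, 107, 107, 106, 104, 95, 48, 29, 29, 27, 24, 26, 28, 29, 28, 26]
245 [29, 27, 29, 26, 26, 33, 73, 105, 106, 109, 106, 110, 107, 99, 55, 29, 28, 27, 27, 26, 26, 28, 26, 27, 26]
245 [23, 24, 29, 24, 26, 24, 30, 46, 99, 106, 104, 108, 108, 108, 106, 96, 67, 27, 30, 24, 24, 26, 27, 27, 26]
255 [26, 25, 22, 29, 28, 26, 35, 74, 107, 108, 108, 108, 108, 106, 95, 59, 30, 30, 32, 29, 33, 28, 28, 27, 26]
255 [26, 26, 28, 28, 26, 25, 28, 25, 50, 103, 105, 107, 108, 109, 106, 105, 90, 30, 32, 31, 28, 26, 28, 24, 29]
[217.10846287 257.57009471] [218.42631828 256.42258953]
```

View pics/p12.png

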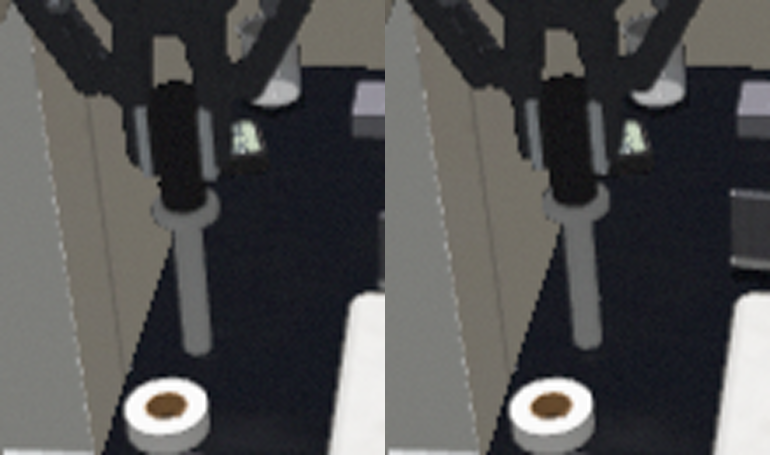

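The rod sits in the grip as before (tip shift 1.7 px seen, 1.3 px predicted), so it is upright and has not slipped.

Request:
step_arm([
  [[0,0,0],[0,0,0],0],
  [[0,0,0],[0,0,0],0],
])

```text
time_s: 23.4
eef_pos: [451.3, -228.5, 294.5]
ee_rot: [0.0, 0.707, 0.707, 0.0]
force: [-0.3, 0.0, -1.5]
grip_width: 0.236
grip_force: 89.0
```

Run:
```python
from h import *
e,r,s=pose();print(e,to([449.35,-230.1,212],180))
```

```text
[ 451.33060862 -228.46951309  294.45784738] ([-0.16, -0.2, 8.25], [0.0, 0.0, 0.05])
```

Request:
step_arm([
  [[-0.16,-0.2,2],[0,0,0],0],
  [[-0.16,-0.2,5],[0,0,0],0],
  [[-0.16,-0.2,7],[0,0,0],0],
  [[-0.16,-0.2,8.2],[0,0,0],0],
  [[-0.16,-0.2,8.2],[0,0,0],0],
  [[-0.16,-0.2,8.2],[0,0,0],0],
  [[-0.16,-0.2,8.2],[0,0,0],0],
])

```text
time_s: 24.28
eef_pos: [449.4, -230.5, 213.2]
ee_rot: [0.001, 0.707, 0.707, 0.0]
force: [-0.8, 0.6, -1.8]
grip_width: 0.235
grip_force: 89.0
```

Run:
```python
from h import *
e,r,s=pose();print(e,to([449.35,-230.1,180],180))
```

```text
[ 449.42162445 -230.52435266  213.15837063] ([0.05, -0.01, 3.32], [0.06, 0.05, 0.02])
```

Request:
step_arm([
  [[0,0,1],[0,0,0],0],
  [[0,0,1.6],[0,0,0],0],
  [[0,0,2],[0,0,0],0],
  [[0,0,2.4],[0,0,0],0],
  [[0,0,2.8],[0,0,0],0],
  [[0,0,3.2],[0,0,0],0],
])

```text
time_s: 25.02
eef_pos: [449.2, -230.4, 180.2]
ee_rot: [0.0, 0.707, 0.707, 0.0]
force: [-0.3, -0.5, -1.3]
grip_width: 0.235
grip_force: 89.0
```

The tip is in the hole with no contact force.

Request:
step_arm([
  [[0,0,1],[0,0,0],0],
  [[0,0,2],[0,0,0],0],
  [[0,0,3],[0,0,0],0],
  [[0,0,4],[0,0,0],0],
  [[0,0,5],[0,0,0],0],
  [[0,0,6],[0,0,0],0],
  [[0,0,6.5],[0,0,0],0],
  [[0,0,6.5],[0,0,0],0],
])

```text
time_s: 26.02
eef_pos: [449.1, -230.3, 115.2]
ee_rot: [-0.0, 0.707, 0.707, -0.0]
force: [0.2, -0.8, -1.7]
grip_width: 0.234
grip_force: 89.0
```

Final 2 mm, then release and lift off.

Request:
step_arm([
  [[0,0,0.2],[0,0,0],0],
  [[0,0,0.2],[0,0,0],0],
  [[0,0,0.2],[0,0,0],60],
  [[0,0,0.2],[0,0,0],60],
  [[0,0,0.2],[0,0,0],60],
  [[0,0,-4],[0,0,0],60],
  [[0,0,-9],[0,0,0],60],
  [[0,0,-14],[0,0,0],60],
])

```text
time_s: 27.02
eef_pos: [449.0, -230.2, 257.1]
ee_rot: [0.0, 0.707, 0.707, 0.0]
force: [0.5, 0.2, 0.1]
grip_width: 0.601
grip_force: 0.0
```

Run:
```python
from h import *
e,r,s=pose();print(e,s['joints'].round(2),to([506,91.8,255],81.5),to([380,60,255],81.5))
```

```text
[ 449.01527241 -230.20406488  257.14522845] [-0.71  0.25  1.51  0.    1.38 -0.71] ([32.2, 5.71, 0.21], [0.0, 0.0, -81.48]) ([29.02, -6.89, 0.21], [0.0, 0.0, -81.48])
```

Run:
```python
from h import *
c=cap('top','t13.png');d=cap('side','s13.png')
a=cv2.resize(c['img'][145:265,205:315],None,fx=4,fy=4,interpolation=2)
b=cv2.resize(d['img'][210:350,180:290],None,fx=3,fy=3,interpolation=2)
o=np.zeros((480,796,3),np.uint8);o[:a.shape[0],:a.shape[1]]=a;o[:b.shape[0],450:450+b.shape[1]]=b
cv2.imwrite('pics/p13.png',o[:,:,::-1])
```

```text
(no output)
```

View pics/p13.png

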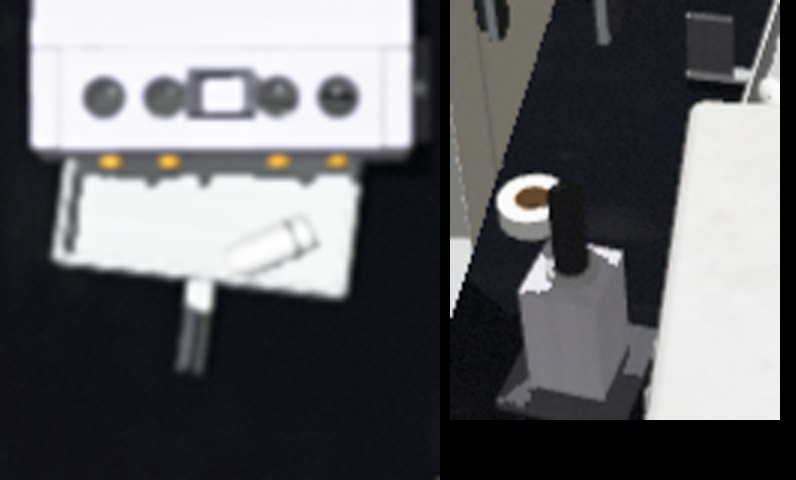

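The rod hangs in its stand with its collar on the mouth. The tray's front rim corners are at (52,265) and (347,299), its grip plate runs (198,310)–(186,372), and a cartridge lies at (270,245).

Run:
```python
from h import *
c=cap('top')
g=lambda x,y,z:ray(c,205+x/4-.375,145+y/4-.375,z)[:2]
fl=g(52,265,40);fr=g(347,299,40);yv=fl-fr;A=np.arctan2(-yv[0],yv[1])
x=np.array([np.cos(A),np.sin(A)]);o=(fl+fr)/2+64*x
print(np.linalg.norm(yv),np.degrees(A),'origin',o,'grip',o-105*x,'plate',g(198,310,70),g(186,372,70))
gp=o-105*x;print(to([430,20,255],90+np.degrees(A)))
```

```text
194.7349917002506 -7.6259326046934 origin [609.03232948  78.77736749] grip [504.96099376  92.71139355] plate [524.86507471  86.7187578 ] [485.4235853   94.86545804]
([25.09, -1.97, 0.18], [0.05, 0.31, -82.35])
```

Request:
step_arm([
  [[3,0,0],[0,0,-10.3],60],
  [[7,-0.5,0],[0,0,-20.6],60],
  [[11,-1,0],[0,0,-30.9],60],
  [[15,-1.4,0],[0,0,-41.2],60],
  [[19,-1.8,0],[0,0,-51.5],60],
  [[23,-2,0],[0,0,-61.8],60],
  [[25,-2,0],[0,0,-72.1],60],
  [[25,-2,0],[0,0,-82.4],60],
])

```text
time_s: 28.18
eef_pos: [428.5, 21.0, 254.4]
ee_rot: [-0.001, 0.062, 0.998, 0.0]
force: [0.2, -1.5, -0.2]
grip_width: 0.597
grip_force: 0.0
```

Run:
```python
from h import *
print(pose()[0],to([505,91,255],82.4),to([505,91,38],82.4))
```

```text
[428.53235557  20.99184697 254.3703044 ] ([-6.72, 7.89, -0.07], [0.02, -0.11, 0.49]) ([-6.76, 7.89, 21.63], [0.02, -0.11, 0.49])
```

Request:
step_arm([
  [[-3.4,4,0],[0,0,0.5],60],
  [[-6.7,7.9,0],[0,0,0.5],60],
  [[-6.7,7.9,5],[0,0,0.5],60],
  [[-6.7,7.9,10],[0,0,0.5],60],
  [[-6.7,7.9,15],[0,0,0.5],60],
  [[-6.7,7.9,19],[0,0,0.5],60],
  [[-6.7,7.9,21.6],[0,0,0.5],60],
  [[-6.7,7.9,21.6],[0,0,0.5],60],
])

```text
time_s: 29.18
eef_pos: [504.1, 89.2, 37.2]
ee_rot: [-0.003, 0.07, 0.998, -0.0]
force: [0.1, 0.4, 0.7]
grip_width: 0.599
grip_force: 0.0
```

Request:
step_arm([
  [[0,0,0],[0,0,0],0],
  [[0,0,0],[0,0,0],0],
  [[0,0,0],[0,0,0],0],
  [[0,0,0],[0,0,0],0],
  [[0,0,0],[0,0,0],0],
  [[0,0,0],[0,0,0],0],
], squeeze=50)

```text
time_s: 29.92
eef_pos: [506.5, 89.3, 40.5]
ee_rot: [0.001, 0.07, 0.998, 0.0]
force: [-1.4, 1.4, 7.4]
grip_width: 0.085
grip_force: 49.2
```

Run:
```python
from h import *
e,r,s=pose();print(e);print(to([e[0]-105,e[1],e[2]]))
```

```text
[506.52696656  89.29647213  40.52010599]
([10.4, -1.47, -0.02], [0.0, 0.0, 0.0])
```

Request:
step_arm([
  [[0.5,-0.1,0],[0,0,0],0],
  [[1.5,-0.2,0],[0,0,0],0],
  [[3,-0.4,0],[0,0,0],0],
  [[4.5,-0.6,0],[0,0,0],0],
  [[6.2,-0.9,0],[0,0,0],0],
  [[8,-1.1,0],[0,0,0],0],
  [[9.5,-1.3,0],[0,0,0],0],
  [[10.4,-1.5,0],[0,0,0],0],
])

```text
time_s: 30.92
eef_pos: [401.3, 88.8, 40.3]
ee_rot: [0.002, 0.07, 0.998, -0.0]
force: [5.0, 0.7, 4.4]
grip_width: 0.085
grip_force: 49.3
```

Request:
step_arm([
  [[0,0,0],[0,0,0],0],
  [[0,0,0],[0,0,0],40],
  [[0,0,0],[0,0,0],40],
  [[0,0,0],[0,0,0],40],
  [[0,0,-4],[0,0,0],40],
  [[0,0,-9],[0,0,0],40],
  [[0,0,-15],[0,0,0],40],
  [[0,0,-20],[0,0,0],40],
])

```text
time_s: 31.92
eef_pos: [400.5, 88.9, 241.5]
ee_rot: [0.0, 0.07, 0.998, -0.0]
force: [0.8, 0.3, -0.1]
grip_width: 0.399
grip_force: 0.0
```

Request:
step_arm([
  [[3,6,0],[0,0,0],40],
  [[3,12,0],[0,0,0],40],
  [[3,17,0],[0,0,0],40],
  [[3,17,0],[0,0,0],40],
  [[3,17,0],[0,0,0],40],
])

```text
time_s: 32.55
eef_pos: [394.7, 260.9, 239.1]
ee_rot: [-0.0, 0.07, 0.998, -0.0]
force: [-0.3, -0.5, -0.8]
grip_width: 0.404
grip_force: 0.0
```

Run:
```python
from h import *
e,r,s=pose();print(e,s['force'])
c=cap('top','t14.png')
cv2.imwrite('pics/p14.png',cv2.resize(c['img'][115:305,130:405],None,fx=2.9,fy=2.9,interpolation=2)[:,:797,::-1])
```

```text
[394.73803898 260.93394787 239.06879485] [-0.26628388 -0.54417051 -0.80215891]
```

View pics/p14.png

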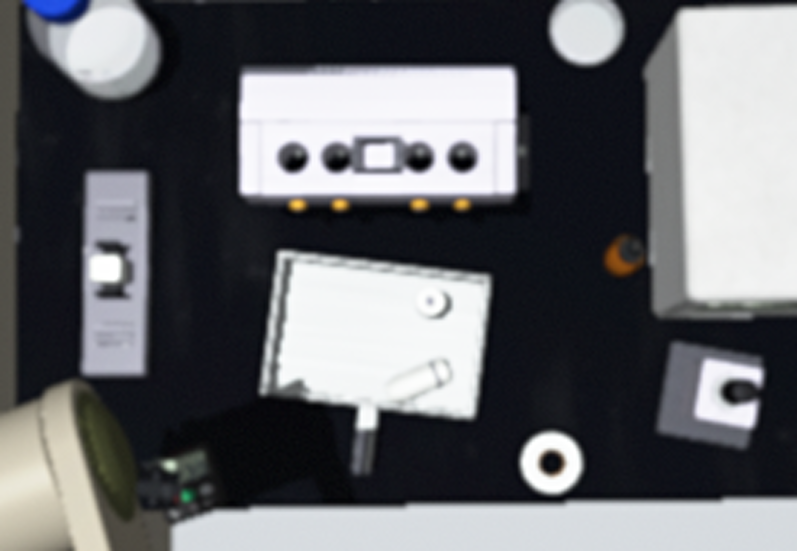

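The tray is clear in front of the block at (375,335), with both cartridges in it at (433,302) and (420,380). The bores are empty, the cover is flat at (115,273), the rod is in its stand at (735,390), and the arm is free.

```bash
python3 -c "
from rig import ctrl
print(ctrl.finish_job())"
```

```text
the job is handed in; nothing more can be done
None
```

I handed the job in at about 33 s: both cartridges that were present (2 and 4) are in the tray, the tray is pulled clear in front of the block, the cover is flat on the bench, and the rod is back in its stand; the hand-in returned no verdict.

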